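# Present a bearing ball over the scanner window

## Robot

A 6-joint arm with a two-finger parallel gripper is mounted at the origin on the work surface; the furniture and walls round the work are solid. World frame = base frame: x ahead of the robot, y to its left, z up, the work surface at z = 0. Lengths are in m, angles in degrees, forces in N, time in s.
With the tool pointing down it reaches from about 0.4 to 0.825 m from the base axis. Payload 7 kg.
Tool frame: the origin (TCP) lies midway between the tips of the shut fingers; the grasp point (between the pads) lies 19 mm behind it (ctrl.hold_point_z is the distance from the TCP to the grasp point, in m); z points along the fingers, y is the line along which they close (so a half turn about z gives the same grasp; the last joint's range is limited). The gripper opens to 88 mm and grips with 3 to 60 N. Pads are 19 mm wide; open, the fingers measure 130 mm over their backs; the gripper's body (78 mm by 193 mm) begins 47 mm behind the grasp point.
Start: joints at [85.949, 20.546, 0.682, 0, -70.136, -16.507], TCP at [0.237, 0.632, 0.227] pointing down, gripper open.
Joint ranges: [-176.03, 176.03], [-82.01, 121.73], [-58.28, 71.71], [-173.87, 95.51], [-174.79, -0.11], [-173.66, 173.66]. Speed limits (degrees/s): [136.94, 136.94, 172.46, 180, 180, 180].

## Interface

Orientations are given as [roll, pitch, yaw] about the fixed x, y, z axes, in that order (R = Rz(yaw) Ry(pitch) Rx(roll)).
In Python, from plant import ctrl gives the robot as it stands.
- The arm moves only by the tool apply_moves, never from a script. Its argument "deltas" is a list of rows, each an object with "fingers": the finger opening in mm, from 0 to 87.6; "delta_pos": the shift along the tool's x, y, z in mm, a list of three; "angular": the turn, a rotation vector about the tool's x, y, z in degrees, a list of three. A call has 1 to 10 rows; each row is the pose to reach, as a shift and turn from the pose commanded when the call began, along the tool's axes at that moment; what a row does not reach only later rows make up. A row lasts 1/10 s, in which the tool goes at most 50 mm and 8.59 degrees, less where a joint would pass 70% of its speed; a pose out of reach is approached as far as the arm can. A call with a gripper value outside its range is refused whole. The fingers move at their own pace and stop on an object; the grip force is fixed at half the most. Time passes only in rows, so rows that repeat a pose let the fingers close. It gives the time, the measured TCP pose, the force, the opening and the grip force at its end, in the units of the state.
- ctrl.get_obs(): the state, without advancing time (a new reading comes with each control period).
- ctrl.snapshot(name): name is "scene" or "side" or "wrist"; returns the picture (480x640x3 uint8, red, green, blue); there is no depth.
- ctrl.camera_params(name): a dict with "fx", "fy", "cx", "cy" (pixels), "cam_to_world" (4x4, takes a point from camera to world coordinates); the wrist camera has in their place "mount" (4x4, takes a point from camera to tool coordinates, whose origin is the TCP and whose axes are the flange's). Camera axes: x right, y up, looking along -z (the intrinsics and any distortion apply to the point x, -y, -z); pixel columns grow to the right and rows downward; lengths in m; the calibration is good to about 2 mm. The wrist camera is an equidistant fisheye: a pixel r from the principal point sees the ray r / f radians off the axis. A picture is of the moment at which its call begins: read the wrist's pose just before it. camera_params takes no time and is no camera call.
- ctrl.close_job(): hands the job in; it is judged then, once.
The state is a dict: "clock": time; "joint_pos": joint angles; "qvel": joint speeds; "tau": joint torques, N m; "tool_pos": TCP position; "orientation": TCP orientation; "force": force on the tool from outside, world axes, zero at the start; "moment": the same for the moment, N m; "opening": finger opening in m; "gripper_force": force on a finger pad.
Only numpy, scipy, OpenCV 4.12 (cv2) and the standard library are available. Lean on these libraries where they do the work, as an engineer would, in place of code of your own. Each camera call takes 0.05 s, during which the arm holds its last target. There are 200 camera calls.

## Task

First puff the scanner window clean: press the white nozzle cap of the clamped air can well down and let it spring right back up. Then pick up the small ball tray by its upright grip and, without ever letting the loose ball leave its pocket, hold the tray level and still with its pocket centred about 7 cm above the round window; finish holding it there in the gripper, touching nothing else with it. Leave the vial, the lidded dish and the petri dish where they are.

Things in the scene. Friction and masses are not known exactly. Their poses are not given: they have to be found in the camera images.
- cap_top (a point): Centre of the top of the white nozzle cap (32 mm across, 21 mm tall) of the aluminium air can (49 mm across) clamped upright on the fixed station; 137 mm above the worktop. The cap moves straight down on a spring, 7 mm to its stop: about 2 N starts it, 5.5 N bottoms it. Its 9 mm spout points at the window, along -x of this frame; z is up.
- cap (a joint): How far the nozzle cap is pressed down, m: 0 up, 0.007 at its stop; the spring lifts it back.
- window (a point): Centre of the round glass window (42 mm across) facing up on the low black round scanner (68 mm across) on the same station; 29 mm above the worktop, 140 mm from the can's axis. x points to the can, z up.
- tray_grip (a point): Centre of the tray's upright black grip, a block 34 mm long (tray x), 12 mm thick (tray y), 34 mm above the tray's underside; the block's top is at 50 mm. Pinch it across its thickness, along tray y. A foot 46 x 22 mm, top at 10 mm, surrounds it. x points from grip to pocket, z up.
- tray_pocket (a point): Centre of the pocket's flat clear floor, 41 mm from the grip in tray x and 3 mm above the tray's underside. The pocket is 34 mm across and only 3 mm deep: the ball rolls freely in it, and rolls out over its edge if the tray tips by some 45 degrees or is jerked. Same axes as the tray.
- tray_bottom (a point): Point on the tray's underside right below the grip; z along the tray's upward direction.
- ball_center (a point): Centre of the loose steel bearing ball, 20 mm across, about 33 g, that lies in the tray's pocket.
- station: The fixed checking station, plate 215 x 80 x 8 mm with can and scanner on its long middle line; origin under the middle of the plate, x points from window to can, z up. Nothing on it moves but the cap.
- tray: The loose tray, about 0.2 kg: flat aluminium plate 114 x 60 x 6 mm, from 49 mm behind the grip to 65 mm ahead of it in tray x, one round pocket at the +x end, a steel bar 14 x 46 mm, top at 16 mm, across the -x end. Origin at its underside below the grip, axes as for the grip.
- vial: Bystander: screw-cap sample vial standing upright, 32 mm across, 72 mm tall; origin at the centre of its foot.
- dish: Bystander: round aluminium dish with lid, 60 mm across, 34 mm tall; origin at the centre of its foot.
- petri: Bystander: clear petri dish with grains, 90 mm across, 16 mm tall; origin at the centre of its foot.

How it is judged:
By the outcome, as a careful person would: the job done as asked, in the order asked, and still so for the second after the job is handed in, while the arm keeps its last pose, push and grip.
It also fails if it takes over 45 s, if anything falls off the work surface, if the arm or the gripper's body presses on something with over 40 N, if the wrist force passes 120 N, or if a joint passes its speed limit or range.

## Working session

There is one attempt and no reset: what is moved stays moved. The work goes in short steps, Python scripts to look and compute and a tool call to move; the robot and the scene stay as the last step left them, time stands still between calls to the robot, and variables do not carry over. Pictures are saved under pics/ and viewed, at most 10 in all, crops included, and the job is handed in when it is done.

Besides the shell and the picture viewer there is one more tool, called after "Request:" by a JSON object that holds its "method" and its "body", one argument or row to a line. apply_moves: Moves the arm, as the interface text tells. Its arguments: {"type":"object","properties":{"deltas":{"type":"array"}},"required":["deltas"]}

```bash
mkdir -p pics; python3 - <<'E'
from plant import ctrl
import cv2,numpy as np
print(ctrl.get_obs())
for n in ("scene","side","wrist"):
    cv2.imwrite(f"pics/{n}0.png",ctrl.snapshot(n)[:,:,::-1])
    p=ctrl.camera_params(n); print(n,{k:np.round(v,4).tolist() if not isinstance(v,str) else v for k,v in p.items()})
print(ctrl.hold_point_z)
E
```

```text
{'clock': 0.0, 'joint_pos': array([ 8.59487616e+01,  2.05909947e+01,  6.33900765e-01, -1.92277536e-02,
       -7.01359494e+01, -1.65058629e+01]), 'qvel': array([ 0.06566241,  0.00949081, -0.12448488,  0.00380012, -0.01548697,
        0.00753675]), 'tau': array([-7.25881928e-04, -5.82723427e+01,  2.93059802e+01,  6.99738532e+00,
        6.89040593e-03, -1.66713940e-04]), 'tool_pos': array([0.23689039, 0.63154577, 0.22563143]), 'orientation': array([ 1.79905655e+02, -9.10684345e-03, -2.05636419e+01]), 'force': array([-0.99962781,  0.52994477, -0.1554278 ]), 'moment': array([-0.04609474,  0.00670134,  0.03821277]), 'gripper_force': 0.0, 'opening': 0.08756896025191296}
scene {'fx': 556.705, 'fy': 556.705, 'cx': 313.4967, 'cy': 244.3973, 'cam_to_world': [[-0.8665, 0.3026, -0.3971, 0.1148], [-0.4992, -0.5355, 0.6812, 0.2577], [-0.0065, 0.7885, 0.615, 0.6635], [0.0, 0.0, 0.0, 1.0]]}
side {'fx': 448.0059, 'fy': 448.0059, 'cx': 322.6744, 'cy': 237.2328, 'cam_to_world': [[0.8428, 0.2374, -0.4831, 0.0385], [-0.5381, 0.3962, -0.744, -0.9875], [0.0148, 0.8869, 0.4617, 0.4951], [0.0, 0.0, 0.0, 1.0]]}
wrist {'fx': 371.6483, 'fy': 371.6483, 'cx': 319.0329, 'cy': 247.3764, 'mount': [[-0.0001, 0.9654, 0.2607, 0.0702], [1.0, -0.0001, 0.0008, 0.0001], [0.0008, 0.2607, -0.9654, -0.1579], [0.0, 0.0, 0.0, 1.0]]}
0.0188
```

View pics/scene0.png

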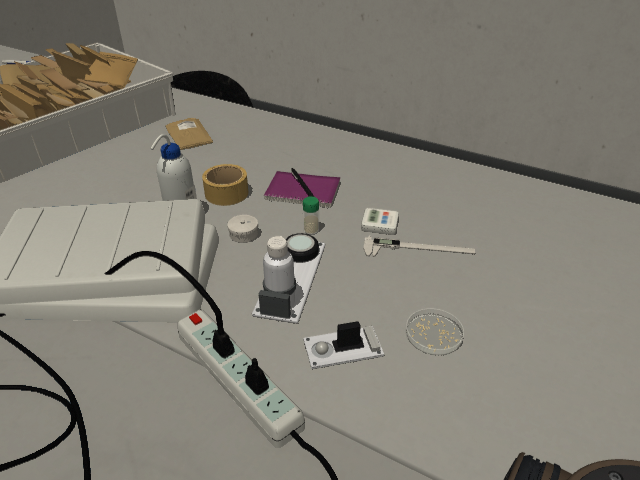

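View pics/side0.png

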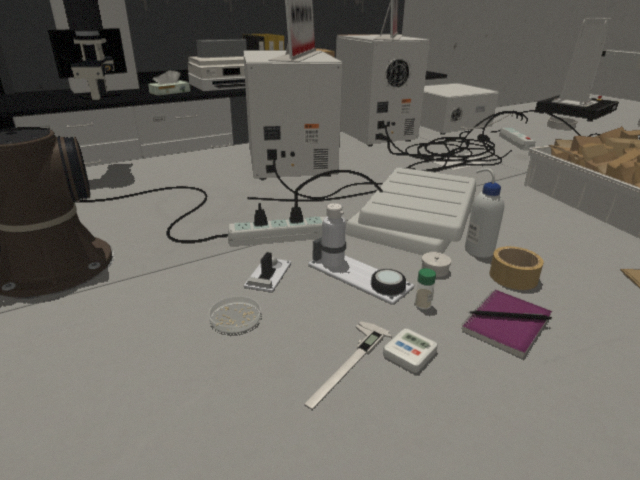

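View pics/wrist0.png

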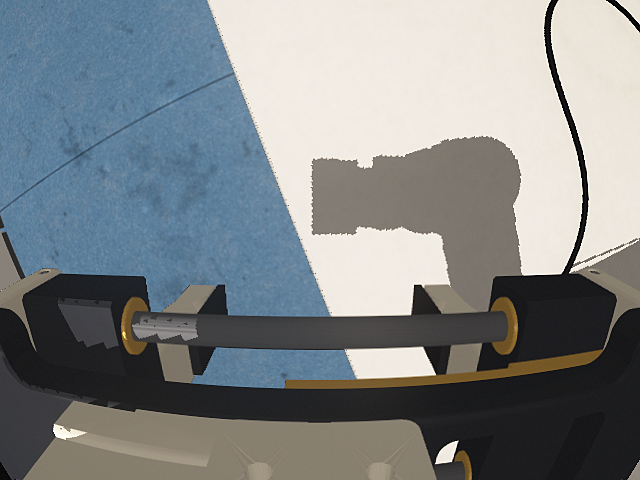

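Scene view: cap top about (277,241), window (301,243), tray grip top (347,326), ball (321,348). Side view: cap (334,208), window (388,275), grip (267,258). The wrist camera doesn't see the work yet.

```bash
cat > h.py <<'E'
import numpy as np,cv2
from scipy.spatial.transform import Rotation as R
from plant import ctrl
def ray(n,u,v,obs=None):
    p=ctrl.camera_params(n)
    if n=="wrist":
        T=np.eye(4);T[:3,:3]=R.from_euler('xyz',obs['orientation'],degrees=True).as_matrix();T[:3,3]=obs['tool_pos']
        M=T@np.array(p['mount']);dx,dy=u-p['cx'],v-p['cy'];r=np.hypot(dx,dy)+1e-9;t=r/p['fx']
        d=np.array([np.sin(t)*dx/r,-np.sin(t)*dy/r,-np.cos(t)])
    else:
        M=np.array(p['cam_to_world']);d=np.array([(u-p['cx'])/p['fx'],-(v-p['cy'])/p['fy'],-1])
    return M[:3,3],M[:3,:3]@d
def onz(n,u,v,z,obs=None):
    o,d=ray(n,u,v,obs);return o+d*(z-o[2])/d[2]
E
python3 - <<'E'
from h import *
for nm,z,s,d in [("cap",.137,(277,241),(334,207)),("win",.029,(301,243),(388,275)),("griptop",.05,(347,325),(267,256)),("ball",.013,(321,348),None),("petri",.016,(434,331),(236,314)),("vialtop",.072,(311,200),(427,274)),("dishtop",.034,(243,222),(436,259)),
 ("stn c1",.008,(254,318),(307,262)),("stn c2",.008,(297,321),None),("stn c3",.008,(325,243),(410,296)),("powerstrip",.03,(300,415),(231,228)),("strip2",.03,(197,312),None),("plugtop",.07,(255,362),(259,206)),("boxcorner",.08,(200,200),(345,240))]:
    print(nm,np.round(onz("scene",*s,z),3),np.round(onz("side",*d,z),3) if d else "")
E
```

```text
cap [ 0.508 -0.305  0.137] [ 0.503 -0.312  0.137]
win [ 0.547 -0.437  0.029] [ 0.55  -0.436  0.029]
griptop [ 0.368 -0.275  0.05 ] [ 0.366 -0.281  0.05 ]
ball [ 0.396 -0.245  0.013] 
petri [ 0.257 -0.361  0.016] [ 0.256 -0.381  0.016]
vialtop [ 0.57  -0.516  0.072] [ 0.564 -0.521  0.072]
dishtop [ 0.676 -0.434  0.034] [ 0.669 -0.446  0.034]
stn c1 [ 0.525 -0.25   0.008] [ 0.458 -0.282  0.008]
stn c2 [ 0.46  -0.279  0.008] 
stn c3 [ 0.521 -0.483  0.008] [ 0.56  -0.49   0.008]
powerstrip [ 0.355 -0.116  0.03 ] [ 0.367 -0.089  0.03 ]
strip2 [ 0.599 -0.199  0.03 ] 
plugtop [ 0.437 -0.134  0.07 ] [ 0.44  -0.091  0.07 ]
boxcorner [ 0.748 -0.401  0.08 ] [ 0.505 -0.351  0.08 ]
```

```bash
python3 - <<'E'
from h import *
def proj(n,P):
    p=ctrl.camera_params(n);q=np.linalg.inv(p['cam_to_world'])@np.append(P,1);return p['cx']-p['fx']*q[0]/q[2],p['cy']+p['fy']*q[1]/q[2],-q[2]
print("tcp in side",proj("side",[.237,.632,.227]),"base",proj("side",[0,0,0]), proj("side",[0.45,0.1,.25]))
for nm,s,uv in [("instr BL","side",(250,178)),("instr BR","side",(337,173)),("instr2","side",(375,143)),("white box near corner","side",(352,240)),("wb2","side",(440,248)),("wb3","side",(475,180)),("wb sc","scene",(195,317)),("wb sc2","scene",(0,303)),("strip L","side",(230,243)),("strip R","side",(335,238))]:
    print(nm,np.round(onz(s,*uv,0),3))
# heights of instr: top at row 55 col 245 above BL
o,d=ray("side",245,55);b=onz("side",250,178,0);t=(b-o)[:2]@d[:2]/(d[:2]@d[:2]);print("instr top z",o+d*t)
E
```

```text
tcp in side (np.float64(99.96594053547062), np.float64(95.39102453616383), np.float64(1.424505445727989)) base (np.float64(51.798569569677056), np.float64(264.2667306113424), np.float64(0.9446287164445131)) (np.float64(225.94906361438166), np.float64(112.8616831889157), np.float64(1.1209985562977276))
instr BL [0.578 0.274 0.   ]
instr BR [0.845 0.174 0.   ]
instr2 [1.182 0.397 0.   ]
white box near corner [ 0.609 -0.237  0.   ]
wb2 [ 0.76  -0.374  0.   ]
wb3 [ 1.192 -0.106  0.   ]
wb sc [ 0.617 -0.21   0.   ]
wb sc2 [ 0.93  -0.071  0.   ]
strip L [ 0.356 -0.104  0.   ]
strip R [ 0.58  -0.208 -0.   ]
instr top z [0.58497623 0.27086176 0.36469451]
```

Request:
{"method": "apply_moves", "body": {
  "deltas": [
    {"fingers":0,"delta_pos":[0,41,-15],"angular":[0,0,0]},
    {"fingers":0,"delta_pos":[0,82,-30],"angular":[0,0,0]},
    {"fingers":0,"delta_pos":[0,123,-45],"angular":[0,0,0]},
    {"fingers":0,"delta_pos":[0,164,-60],"angular":[0,0,0]},
    {"fingers":0,"delta_pos":[0,205,-75],"angular":[0,0,0]}
  ]
}}

```text
clock: 0.65
tool_pos: [0.1647, 0.4383, 0.3017]
orientation: [180.0, -0.0, -20.6]
force: [-0.2, 0.5, 1.0]
opening: 0.0532
gripper_force: 0.0
```

Request:
{"method": "apply_moves", "body": {
  "deltas": [
    {"fingers":0,"delta_pos":[49.1,2.6,0],"angular":[0,0,6]},
    {"fingers":0,"delta_pos":[97.7,10.3,0],"angular":[0,0,12]},
    {"fingers":0,"delta_pos":[145.2,23,0],"angular":[0,0,18]},
    {"fingers":0,"delta_pos":[191.2,40.6,0],"angular":[0,0,24]},
    {"fingers":0,"delta_pos":[235,63,0],"angular":[0,0,30]},
    {"fingers":0,"delta_pos":[276.3,89.8,0],"angular":[0,0,36]},
    {"fingers":0,"delta_pos":[314.5,120.7,0],"angular":[0,0,42]},
    {"fingers":0,"delta_pos":[349.3,155.5,0],"angular":[0,0,48]},
    {"fingers":0,"delta_pos":[380.2,193.7,0],"angular":[0,0,54]},
    {"fingers":0,"delta_pos":[407,235,0],"angular":[0,0,60]}
  ]
}}

```text
clock: 1.65
tool_pos: [0.464, 0.0751, 0.3014]
orientation: [180.0, -0.0, -80.8]
force: [0.9, -0.2, -0.5]
opening: 0.0005
gripper_force: 0.0
```

Request:
{"method": "apply_moves", "body": {
  "deltas": [
    {"fingers":0,"delta_pos":[49.1,2.6,0],"angular":[0,0,6]},
    {"fingers":0,"delta_pos":[97.7,10.3,0],"angular":[0,0,12]},
    {"fingers":0,"delta_pos":[145.2,23,0],"angular":[0,0,18]},
    {"fingers":0,"delta_pos":[191.2,40.6,0],"angular":[0,0,24]},
    {"fingers":0,"delta_pos":[235,63,0],"angular":[0,0,30]},
    {"fingers":0,"delta_pos":[276.3,89.8,0],"angular":[0,0,36]},
    {"fingers":0,"delta_pos":[302,110,0],"angular":[0,0,40]},
    {"fingers":0,"delta_pos":[302,110,0],"angular":[0,0,40]},
    {"fingers":0,"delta_pos":[302,110,0],"angular":[0,0,40]}
  ]
}}

```text
clock: 2.55
tool_pos: [0.4042, -0.2394, 0.3014]
orientation: [180.0, 0.0, -120.6]
force: [-1.1, -0.2, -0.4]
opening: 0.0005
gripper_force: 0.0
```

```bash
python3 - <<'E'
from h import *
o=ctrl.get_obs();print(o['tool_pos'],o['orientation'],o['joint_pos'],o['clock'])
cv2.imwrite("pics/w1.png",ctrl.snapshot("wrist")[:,:,::-1])
import json;json.dump({k:o[k].tolist() for k in('tool_pos','orientation')},open('w1.json','w'))
E
```

```text
[ 0.40416656 -0.23937811  0.30143751] [ 1.79990912e+02  1.07879137e-02 -1.20648885e+02] [-6.55022823e+00 -1.78796552e+00 -1.68640717e+01 -1.40415912e-02
 -7.49277858e+01 -2.40950041e+01] 2.55
```

View pics/w1.png

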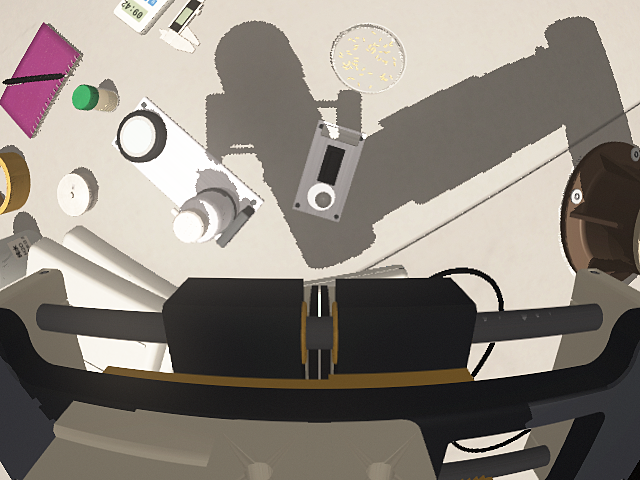

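Wrist view: window at about (141,135), white cap top (190,223), grip top (332,165), ball (321,196), tray corners about (324,122), (366,133), (339,220), (294,209).

```bash
python3 - <<'E'
from h import *;import json
o=json.load(open('w1.json'))
W=lambda u,v,z:np.round(onz("wrist",u,v,z,o),4)
im=cv2.imread('pics/w1.png');g=cv2.cvtColor(im,cv2.COLOR_BGR2GRAY)
def blob(mask,box):
    x,y,w,h=box;c,_=cv2.findContours(mask[y:y+h,x:x+w].astype(np.uint8),0,1);c=max(c,key=cv2.contourArea)+[x,y];return c
c=blob(g<60,(310,135,45,60));r=cv2.minAreaRect(c);print("grip",r);print(W(*r[0],.05))
p=[W(*q,.05)[:2] for q in cv2.boxPoints(r)];print("sides",[np.round(p[i]-p[i-1],4) for i in range(4)])
c=blob(g>235,(165,200,45,48));print("cap",cv2.minEnclosingCircle(c),W(*cv2.minEnclosingCircle(c)[0],.137))
c=blob(g>200,(118,110,46,50));print("win",cv2.fitEllipse(c),W(*cv2.fitEllipse(c)[0],.029))
for q in [(324,122),(366,133),(339,220),(294,209)]: print("corner",W(*q,.006))
print("ball",W(321,196,.013))
cv2.imwrite("pics/crop1.png",cv2.resize(im[100:250,110:380],None,fx=2.9,fy=2.9,interpolation=2))
E
```

```text
grip ((330.6636962890625, 164.6761474609375), (17.896499633789062, 37.04575729370117), 17.35402488708496)
[ 0.3665 -0.2784  0.05  ]
sides [array([ 0.0132, -0.0146]), array([-0.0303, -0.0275]), array([-0.0131,  0.0145]), array([0.0302, 0.0276])]
cap ((191.77586364746094, 228.63792419433594), 19.604164123535156) [ 0.5051 -0.2999  0.137 ]
win ((137.1711883544922, 136.02694702148438), (34.148338317871094, 40.319740295410156), 10.896220207214355) [ 0.549 -0.437  0.029]
corner [ 0.3467 -0.325   0.006 ]
corner [ 0.3095 -0.2882  0.006 ]
corner [ 0.392  -0.2117  0.006 ]
corner [ 0.4329 -0.252   0.006 ]
ball [ 0.3955 -0.2497  0.013 ]
```

View pics/crop1.png

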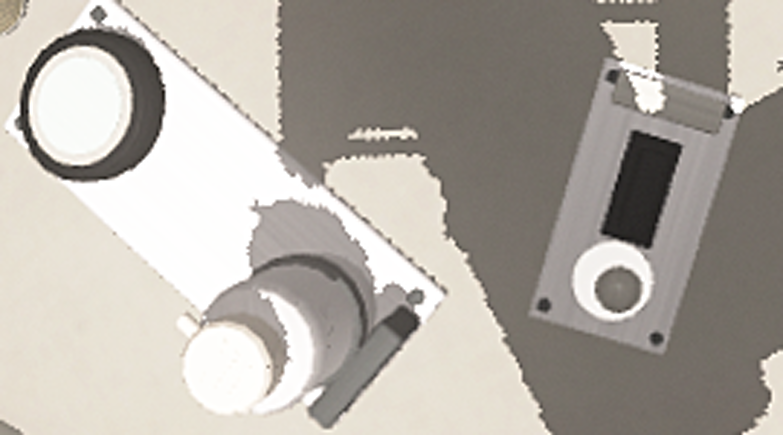

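```bash
cat >> h.py <<'E'
def delta(frm,yaw,to):
    "world shift -> tool axes (mm), tool pointing down with this yaw"
    Rm=R.from_euler('xyz',[180,0,yaw],degrees=True).as_matrix();return np.round(Rm.T@(np.array(to)-frm)*1000,1)
E
python3 - <<'E'
from h import *;import json
o=json.load(open('w1.json'))
print(onz("wrist",188.6,226.5,.137,o),onz("wrist",321,197.6,.003,o))
w=np.array([.549,-.437]);
for c in ([.5051,-.2999],onz("wrist",188.6,226.5,.137,o)[:2],[.5055,-.3085]): d=c-w;print(np.hypot(*d),np.degrees(np.arctan2(d[1],d[0])))
E
```

```text
[ 0.50661251 -0.30320919  0.137     ] [ 0.39715947 -0.24682799  0.003     ]
0.14395700747098075 107.75528560478554
0.1403448622572646 107.5791999322543
0.13566318586853254 108.70206007897885
```

```bash
python3 - <<'E'
from h import *
print(delta(ctrl.get_obs()['tool_pos'],-120.6,[.5065,-.304,.147]))
E
```

```text
[   4.2 -120.9  154.5]
```

Request:
{"method": "apply_moves", "body": {
  "deltas": [
    {"fingers":0,"delta_pos":[1,-40,0],"angular":[0,0,0]},
    {"fingers":0,"delta_pos":[2,-80,25],"angular":[0,0,0]},
    {"fingers":0,"delta_pos":[3,-115,60],"angular":[0,0,0]},
    {"fingers":0,"delta_pos":[4,-121,100],"angular":[0,0,0]},
    {"fingers":0,"delta_pos":[4,-121,130],"angular":[0,0,0]},
    {"fingers":0,"delta_pos":[4,-121,150],"angular":[0,0,0]},
    {"fingers":0,"delta_pos":[4,-121,154.5],"angular":[0,0,0]},
    {"fingers":0,"delta_pos":[4,-121,154.5],"angular":[0,0,0]},
    {"fingers":0,"delta_pos":[4,-121,154.5],"angular":[0,0,0]}
  ]
}}

```text
clock: 3.5
tool_pos: [0.508, -0.3035, 0.1485]
orientation: [-179.9, 0.0, -120.5]
force: [0.5, 0.8, -0.1]
opening: 0.0003
gripper_force: 0.0
```

```bash
python3 - <<'E'
from h import *
o=ctrl.get_obs();print(o['tool_pos'],o['force'],o['orientation'])
a=ctrl.snapshot("scene")[:,:,::-1];b=ctrl.snapshot("side")[:,:,::-1]
c=np.hstack([cv2.resize(a[180:300,220:340],(400,400)),cv2.resize(b[150:270,274:394],(400,400))]);cv2.imwrite("pics/cap1.png",c)
E
```

```text
[ 0.50801081 -0.30353353  0.1484945 ] [ 0.45083037  0.83083845 -0.1284782 ] [-1.79882289e+02  1.62326212e-02 -1.20474959e+02]
```

View pics/cap1.png

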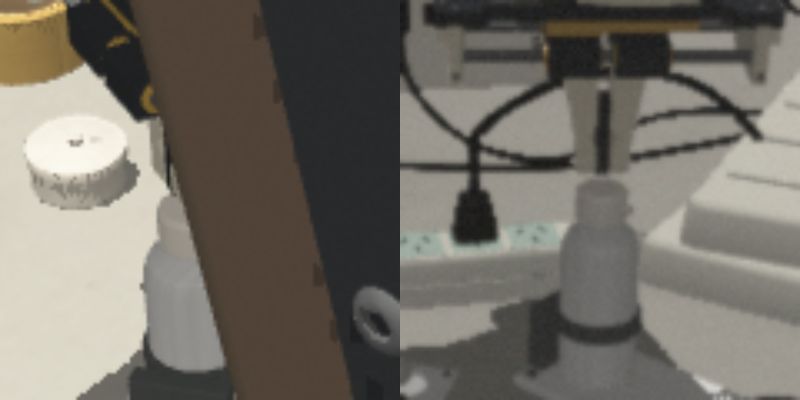

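The crops show the closed fingertips centred just above the cap in both views. Pressing in small steps.

Request:
{"method": "apply_moves", "body": {
  "deltas": [
    {"fingers":0,"delta_pos":[0,0,6],"angular":[0,0,0]},
    {"fingers":0,"delta_pos":[0,0,11],"angular":[0,0,0]},
    {"fingers":0,"delta_pos":[0,0,14],"angular":[0,0,0]},
    {"fingers":0,"delta_pos":[0,0,16],"angular":[0,0,0]},
    {"fingers":0,"delta_pos":[0,0,16],"angular":[0,0,0]}
  ]
}}

```text
clock: 4.1
tool_pos: [0.5071, -0.3039, 0.1312]
orientation: [-180.0, 0.0, -120.5]
force: [0.0, 0.5, 5.6]
opening: 0.0008
gripper_force: 2.4
```

Request:
{"method": "apply_moves", "body": {
  "deltas": [
    {"fingers":0,"delta_pos":[0,0,1],"angular":[0,0,0]},
    {"fingers":0,"delta_pos":[0,0,2],"angular":[0,0,0]},
    {"fingers":0,"delta_pos":[0,0,2],"angular":[0,0,0]}
  ]
}}

```text
clock: 4.4
tool_pos: [0.5072, -0.304, 0.1303]
orientation: [-179.9, -0.0, -120.5]
force: [-1.3, 3.4, 10.0]
opening: 0.0002
gripper_force: 5.0
```

```bash
python3 - <<'E'
from h import *
print(delta(ctrl.get_obs()['tool_pos'],-120.5,[.397,-.251,.2]))
E
```

```text
[ 10.3 121.8 -69.7]
```

Request:
{"method": "apply_moves", "body": {
  "deltas": [
    {"fingers":0,"delta_pos":[0,0,-5],"angular":[0,0,0]},
    {"fingers":0,"delta_pos":[0,0,-15],"angular":[0,0,0]},
    {"fingers":0,"delta_pos":[0,0,-40],"angular":[0,0,0]},
    {"fingers":0,"delta_pos":[0,0,-72],"angular":[0,0,0]}
  ]
}}

```text
clock: 4.8
tool_pos: [0.5053, -0.3034, 0.2005]
orientation: [179.8, -0.1, -120.6]
force: [1.9, -0.2, 0.5]
opening: 0.0005
gripper_force: 0.0
```

Request:
{"method": "apply_moves", "body": {
  "deltas": [
    {"fingers":60,"delta_pos":[3,40,0],"angular":[0,0,6]},
    {"fingers":60,"delta_pos":[7,80,0],"angular":[0,0,12]},
    {"fingers":60,"delta_pos":[10,115,0],"angular":[0,0,17.5]},
    {"fingers":60,"delta_pos":[10,122,0],"angular":[0,0,17.5]},
    {"fingers":60,"delta_pos":[10,122,0],"angular":[0,0,17.5]},
    {"fingers":60,"delta_pos":[10,122,0],"angular":[0,0,17.5]}
  ]
}}

```text
clock: 5.4
tool_pos: [0.3974, -0.2507, 0.2015]
orientation: [-180.0, 0.0, -138.0]
force: [0.1, -0.9, -0.3]
opening: 0.0431
gripper_force: 0.0
```

```bash
python3 - <<'E'
from h import *
o=ctrl.get_obs();print(o['tool_pos'],o['orientation'],o['clock'])
import json;json.dump({k:o[k].tolist() for k in('tool_pos','orientation')},open('w2.json','w'))
im=ctrl.snapshot("wrist")[:,:,::-1];cv2.imwrite("pics/w2.png",im)
a=ctrl.snapshot("scene")[:,:,::-1]
cv2.imwrite("pics/c2.png",np.hstack([cv2.resize(im[80:280,200:400],(500,500)),cv2.resize(a[210:330,230:350],(300,300))[:,:].copy() if 0 else cv2.resize(a[210:410,220:340],(300,500))]))
E
```

```text
[ 0.39741233 -0.25067769  0.2015071 ] [-1.79958719e+02  1.74344426e-02 -1.37987949e+02] 5.4
```

View pics/c2.png

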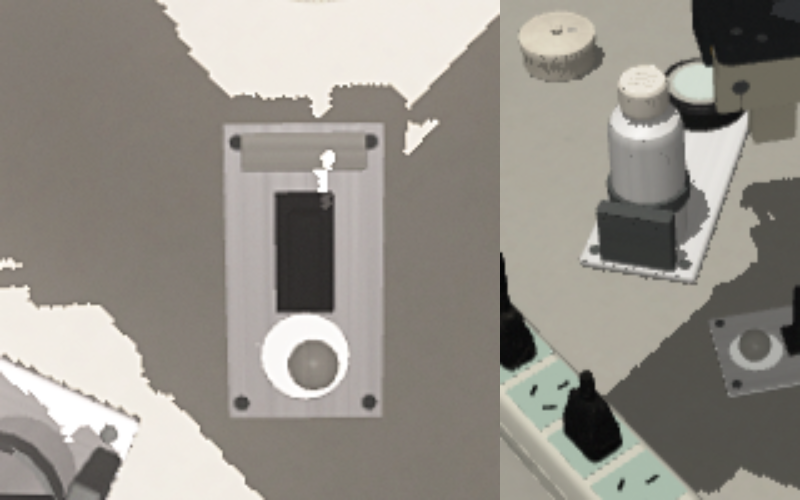

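Cap is back up. The tray in the wrist crop: corners (223,124), (382,123), (383,416), (230,417), pocket centre (305,357); ball is inside the pocket.

```bash
python3 - <<'E'
from h import *;import json
o=json.load(open('w2.json'))
P=[onz("wrist",200+u/2.5,80+v/2.5,.006,o)[:2] for u,v in [(223,124),(382,123),(383,416),(230,417)]]
print(np.round(P,4),[np.round(np.hypot(*(P[i]-P[i-1])),4) for i in range(4)])
for a,b in((0,3),(1,2)): print(np.degrees(np.arctan2(*(P[b]-P[a])[::-1])))
for a,b in((0,1),(3,2)): print(np.degrees(np.arctan2(*(P[b]-P[a])[::-1])))
y=np.radians(42.5);print("grip from corners",np.mean(P,0)-.008*np.array([np.cos(y),np.sin(y)]))
p=onz("wrist",322,222.8,.003,o)[:2];print("pocket",p,"grip",p-.041*np.array([np.cos(y),np.sin(y)]))
E
```

```text
[[ 0.3504 -0.331 ]
 [ 0.3102 -0.287 ]
 [ 0.3935 -0.2092]
 [ 0.4342 -0.2538]] [np.float64(0.1139), np.float64(0.0597), np.float64(0.114), np.float64(0.0604)]
42.666658719753066
43.030821851215165
132.433508046286
132.40578702363618
grip from corners [ 0.36615979 -0.27565773]
pocket [ 0.39694607 -0.24756132] grip [ 0.3667177  -0.27526051]
```

```bash
python3 - <<'E'
from h import *
print(delta([.3974,-.2507,.2015],-138,[.3663,-.2755,.0155]))
E
```

```text
[ 39.7   2.4 186. ]
```

Request:
{"method": "apply_moves", "body": {
  "deltas": [
    {"fingers":50,"delta_pos":[20,1,20],"angular":[0,0,-0.6]},
    {"fingers":50,"delta_pos":[39.7,2.4,50],"angular":[0,0,-0.6]},
    {"fingers":50,"delta_pos":[39.7,2.4,90],"angular":[0,0,-0.6]},
    {"fingers":50,"delta_pos":[39.7,2.4,125],"angular":[0,0,-0.6]},
    {"fingers":50,"delta_pos":[39.7,2.4,150],"angular":[0,0,-0.6]},
    {"fingers":50,"delta_pos":[39.7,2.4,170],"angular":[0,0,-0.6]},
    {"fingers":50,"delta_pos":[39.7,2.4,181],"angular":[0,0,-0.6]},
    {"fingers":50,"delta_pos":[39.7,2.4,186],"angular":[0,0,-0.6]},
    {"fingers":50,"delta_pos":[39.7,2.4,186],"angular":[0,0,-0.6]},
    {"fingers":50,"delta_pos":[39.7,2.4,186],"angular":[0,0,-0.6]}
  ]
}}

```text
clock: 6.5
tool_pos: [0.3661, -0.2754, 0.0153]
orientation: [-180.0, -0.0, -137.4]
force: [0.3, -0.3, 0.4]
opening: 0.0501
gripper_force: 0.0
```

Close gradually, so that contact doesn't jerk the ball.

Request:
{"method": "apply_moves", "body": {
  "deltas": [
    {"fingers":40,"delta_pos":[0,0,0],"angular":[0,0,0]},
    {"fingers":30,"delta_pos":[0,0,0],"angular":[0,0,0]},
    {"fingers":24,"delta_pos":[0,0,0],"angular":[0,0,0]},
    {"fingers":20,"delta_pos":[0,0,0],"angular":[0,0,0]},
    {"fingers":18,"delta_pos":[0,0,0],"angular":[0,0,0]},
    {"fingers":16,"delta_pos":[0,0,0],"angular":[0,0,0]},
    {"fingers":14,"delta_pos":[0,0,0],"angular":[0,0,0]},
    {"fingers":12,"delta_pos":[0,0,0],"angular":[0,0,0]},
    {"fingers":10,"delta_pos":[0,0,0],"angular":[0,0,0]}
  ]
}}

```text
clock: 7.4
tool_pos: [0.3657, -0.2752, 0.0151]
orientation: [-180.0, 0.0, -137.5]
force: [-0.0, -0.2, -0.1]
opening: 0.0121
gripper_force: 30.0
```

Request:
{"method": "apply_moves", "body": {
  "deltas": [
    {"fingers":5,"delta_pos":[0,0,0],"angular":[0,0,0]},
    {"fingers":0,"delta_pos":[0,0,0],"angular":[0,0,0]},
    {"fingers":0,"delta_pos":[0,0,0],"angular":[0,0,0]},
    {"fingers":0,"delta_pos":[0,0,0],"angular":[0,0,0]}
  ]
}}

```text
clock: 7.8
tool_pos: [0.3657, -0.2752, 0.0151]
orientation: [-180.0, 0.0, -137.5]
force: [0.1, -1.1, -1.0]
opening: 0.0118
gripper_force: 30.0
```

Request:
{"method": "apply_moves", "body": {
  "deltas": [
    {"fingers":0,"delta_pos":[0,0,-1],"angular":[0,0,0]},
    {"fingers":0,"delta_pos":[0,0,-3],"angular":[0,0,0]},
    {"fingers":0,"delta_pos":[0,0,-7],"angular":[0,0,0]},
    {"fingers":0,"delta_pos":[0,0,-13],"angular":[0,0,0]},
    {"fingers":0,"delta_pos":[0,0,-20],"angular":[0,0,0]},
    {"fingers":0,"delta_pos":[0,0,-26],"angular":[0,0,0]},
    {"fingers":0,"delta_pos":[0,0,-30],"angular":[0,0,0]},
    {"fingers":0,"delta_pos":[0,0,-32],"angular":[0,0,0]},
    {"fingers":0,"delta_pos":[0,0,-33],"angular":[0,0,0]}
  ]
}}

```text
clock: 8.7
tool_pos: [0.3656, -0.2752, 0.0483]
orientation: [-180.0, 0.0, -137.5]
force: [0.3, -0.3, -1.6]
opening: 0.0122
gripper_force: 30.0
```

```bash
python3 - <<'E'
from h import *
o=ctrl.get_obs();print(o['force'],o['moment'],o['opening'])
a=ctrl.snapshot("scene")[:,:,::-1];b=ctrl.snapshot("side")[:,:,::-1]
cv2.imwrite("pics/lift.png",np.hstack([cv2.resize(a[270:390,280:400],(400,400)),cv2.resize(b[200:300,220:320],(400,400))]))
E
```

```text
[ 0.28213292 -0.26368711 -1.64011401] [ 0.08060072 -0.11607346 -0.03717788] 0.012236333132287423
```

View pics/lift.png

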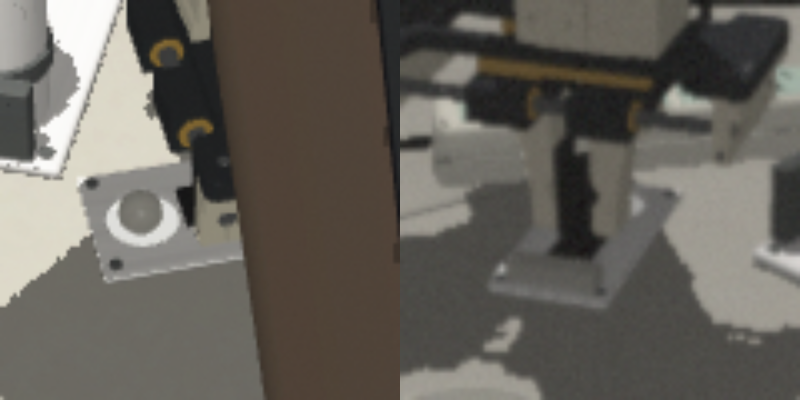

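The tray is lifted level and the ball sits in the pocket.

Request:
{"method": "apply_moves", "body": {
  "deltas": [
    {"fingers":0,"delta_pos":[0,0,-3],"angular":[0,0,0]},
    {"fingers":0,"delta_pos":[0,0,-10],"angular":[0,0,0]},
    {"fingers":0,"delta_pos":[0,0,-22],"angular":[0,0,0]},
    {"fingers":0,"delta_pos":[0,0,-38],"angular":[0,0,0]},
    {"fingers":0,"delta_pos":[0,0,-57],"angular":[0,0,0]},
    {"fingers":0,"delta_pos":[0,0,-77],"angular":[0,0,0]},
    {"fingers":0,"delta_pos":[0,0,-96],"angular":[0,0,0]},
    {"fingers":0,"delta_pos":[0,0,-112],"angular":[0,0,0]},
    {"fingers":0,"delta_pos":[0,0,-122],"angular":[0,0,0]},
    {"fingers":0,"delta_pos":[0,0,-127],"angular":[0,0,0]}
  ]
}}

```text
clock: 9.8
tool_pos: [0.3658, -0.2752, 0.1761]
orientation: [-179.9, 0.0, -137.5]
force: [0.2, 0.3, -2.2]
opening: 0.0119
gripper_force: 30.0
```

Request:
{"method": "apply_moves", "body": {
  "deltas": [
    {"fingers":0,"delta_pos":[0,-1,0],"angular":[0,0,0]},
    {"fingers":0,"delta_pos":[0,-4,0],"angular":[0,0,0]},
    {"fingers":0,"delta_pos":[0.5,-9,0],"angular":[0,0,0]},
    {"fingers":0,"delta_pos":[1,-16,0],"angular":[0,0,0]},
    {"fingers":0,"delta_pos":[1.5,-25,0],"angular":[0,0,0]},
    {"fingers":0,"delta_pos":[2.3,-36,0],"angular":[0,0,0]},
    {"fingers":0,"delta_pos":[3,-48,0],"angular":[0,0,0]},
    {"fingers":0,"delta_pos":[3.8,-60,0],"angular":[0,0,0]},
    {"fingers":0,"delta_pos":[4.5,-72,0],"angular":[0,0,0]},
    {"fingers":0,"delta_pos":[5.3,-84,0],"angular":[0,0,0]}
  ]
}}

```text
clock: 10.8
tool_pos: [0.4191, -0.3416, 0.1749]
orientation: [180.0, -0.0, -137.5]
force: [-0.3, -0.7, -2.0]
opening: 0.0118
gripper_force: 30.0
```

Request:
{"method": "apply_moves", "body": {
  "deltas": [
    {"fingers":0,"delta_pos":[0.8,-12,0],"angular":[0,0,0]},
    {"fingers":0,"delta_pos":[1.5,-24,0],"angular":[0,0,0]},
    {"fingers":0,"delta_pos":[2.3,-36,0],"angular":[0,0,0]},
    {"fingers":0,"delta_pos":[3,-48,0],"angular":[0,0,0]},
    {"fingers":0,"delta_pos":[3.8,-60,0],"angular":[0,0,0]},
    {"fingers":0,"delta_pos":[4.5,-72,0],"angular":[0,0,0]},
    {"fingers":0,"delta_pos":[5.3,-84,0],"angular":[0,0,0]},
    {"fingers":0,"delta_pos":[6,-96,0],"angular":[0,0,0]},
    {"fingers":0,"delta_pos":[6.8,-108,0],"angular":[0,0,0]},
    {"fingers":0,"delta_pos":[7.5,-119,0],"angular":[0,0,0]}
  ]
}}

```text
clock: 11.8
tool_pos: [0.494, -0.4342, 0.175]
orientation: [180.0, -0.0, -137.5]
force: [-0.0, -0.3, -2.3]
opening: 0.0115
gripper_force: 30.0
```

Request:
{"method": "apply_moves", "body": {
  "deltas": [
    {"fingers":0,"delta_pos":[0.6,-10,0],"angular":[0,0,0]},
    {"fingers":0,"delta_pos":[1.2,-19,0],"angular":[0,0,0]},
    {"fingers":0,"delta_pos":[1.7,-27,0],"angular":[0,0,0]},
    {"fingers":0,"delta_pos":[2.1,-33,0],"angular":[0,0,0]},
    {"fingers":0,"delta_pos":[2.4,-37,0],"angular":[0,0,0]},
    {"fingers":0,"delta_pos":[2.5,-39.5,0],"angular":[0,0,0]},
    {"fingers":0,"delta_pos":[2.5,-40,0],"angular":[0,0,0]},
    {"fingers":0,"delta_pos":[2.5,-40,0],"angular":[0,0,0]},
    {"fingers":0,"delta_pos":[2.5,-40,0],"angular":[0,0,0]}
  ]
}}

```text
clock: 12.7
tool_pos: [0.5184, -0.4644, 0.1752]
orientation: [-180.0, 0.0, -137.5]
force: [0.0, 0.4, -1.8]
opening: 0.0117
gripper_force: 30.0
```

Request:
{"method": "apply_moves", "body": {
  "deltas": [
    {"fingers":0,"delta_pos":[0,0,2],"angular":[0,0,0]},
    {"fingers":0,"delta_pos":[0,0,7],"angular":[0,0,0]},
    {"fingers":0,"delta_pos":[0,0,15],"angular":[0,0,0]},
    {"fingers":0,"delta_pos":[0,0,25],"angular":[0,0,0]},
    {"fingers":0,"delta_pos":[0,0,36],"angular":[0,0,0]},
    {"fingers":0,"delta_pos":[0,0,47],"angular":[0,0,0]},
    {"fingers":0,"delta_pos":[0,0,56],"angular":[0,0,0]},
    {"fingers":0,"delta_pos":[0,0,61],"angular":[0,0,0]},
    {"fingers":0,"delta_pos":[0,0,63.5],"angular":[0,0,0]},
    {"fingers":0,"delta_pos":[0,0,63.5],"angular":[0,0,0]}
  ]
}}

```text
clock: 13.7
tool_pos: [0.5185, -0.4646, 0.1113]
orientation: [180.0, -0.0, -137.5]
force: [-0.4, -0.7, -2.0]
opening: 0.0116
gripper_force: 30.0
```

```bash
python3 - <<'E'
from h import *
o=ctrl.get_obs();print(o['tool_pos'],o['orientation'],o['force'])
import json;json.dump({k:o[k].tolist() for k in('tool_pos','orientation')},open('w3.json','w'))
a=ctrl.snapshot("scene")[:,:,::-1];b=ctrl.snapshot("side")[:,:,::-1]
cv2.imwrite("pics/fin.png",np.hstack([cv2.resize(a[150:290,230:370],(400,400),interpolation=2),cv2.resize(b[170:310,310:450],(400,400),interpolation=2)]))
E
```

```text
[ 0.51852755 -0.4645551   0.11127957] [ 1.79982543e+02 -1.06639690e-02 -1.37457809e+02] [-0.40059876 -0.66405001 -2.01873871]
```

View pics/fin.png

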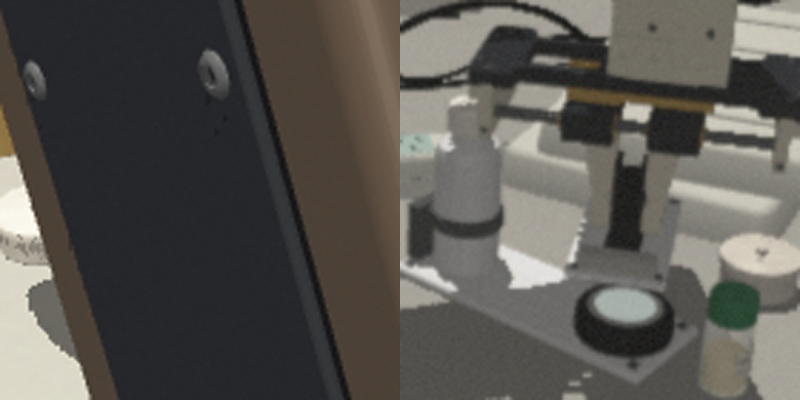

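```bash
python3 - <<'E'
from h import *
o=ctrl.get_obs();print(o['clock'],o['moment'],o['force'])
y=np.radians(42.5);ex=np.array([np.cos(y),np.sin(y)]);ey=np.array([-ex[1],ex[0]]);g=o['tool_pos'][:2]
print("exp corners",g-.049*ex+.03*ey,g-.049*ex-.03*ey)
for u,v in((568,275),(662,283)): print(onz("side",310+(u-400)/2.857,170+v/2.857,.096))
b=ctrl.snapshot("side")[:,:,::-1];w=ctrl.snapshot("wrist")[:,:,::-1]
cv2.imwrite("pics/fin2.png",np.hstack([cv2.resize(b[200:300,350:430],(400,500),interpolation=cv2.INTER_CUBIC),cv2.resize(w[130:480,180:460],(400,500))]))
E
```

```text
13.8 [ 0.05602555 -0.12404439  0.05061714] [-0.19344308 -0.11332323 -1.36606263]
exp corners [ 0.46242154 -0.47571321] [ 0.50295695 -0.51994985]
[ 0.46605571 -0.47640085  0.096     ]
[ 0.50858237 -0.51286911  0.096     ]
```

View pics/fin2.png

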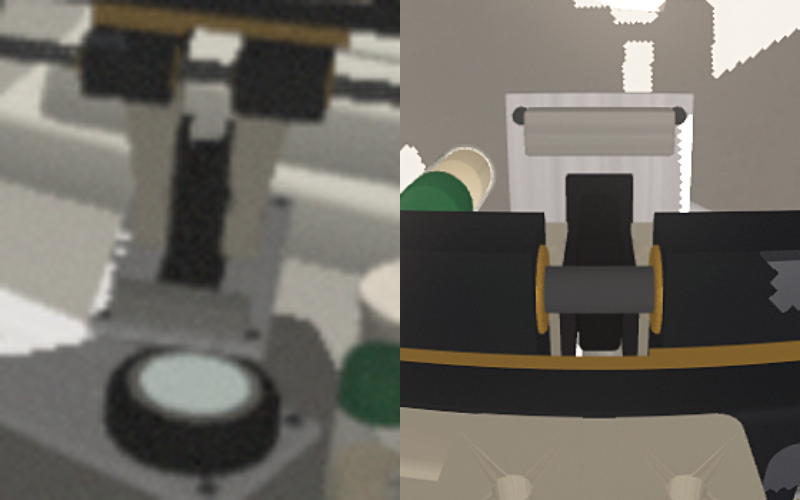

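The final view shows the tray square in the gripper, with rear corners at wrist (254,196) and (386,196). Nothing touches it. One last numeric check of the tray position.

```bash
python3 - <<'E'
from h import *
o=ctrl.get_obs()
P=[onz("wrist",u,196.5,.102,o)[:2] for u in(254.2,385.8)];d=P[1]-P[0];ey=d/np.hypot(*d);ex=np.array([ey[1],-ey[0]])
print(P,np.hypot(*d),np.degrees(np.arctan2(ex[1],ex[0])),"pocket",np.mean(P,0)+.09*ex)
E
```

```text
[array([ 0.50311064, -0.51973743]), array([ 0.46223909, -0.47522604])] 0.060429697581390225 42.5589812586117 pocket [ 0.5489672  -0.43661034]
```

Request:
{"method": "apply_moves", "body": {
  "deltas": [
    {"fingers":0,"delta_pos":[0,0,0],"angular":[0,0,0]},
    {"fingers":0,"delta_pos":[0,0,0],"angular":[0,0,0]},
    {"fingers":0,"delta_pos":[0,0,0],"angular":[0,0,0]},
    {"fingers":0,"delta_pos":[0,0,0],"angular":[0,0,0]},
    {"fingers":0,"delta_pos":[0,0,0],"angular":[0,0,0]}
  ]
}}

```text
clock: 14.4
tool_pos: [0.5186, -0.4646, 0.1116]
orientation: [-180.0, 0.0, -137.5]
force: [-0.9, -1.3, -1.8]
opening: 0.0118
gripper_force: 30.0
```

```bash
python3 -c "
from plant import ctrl
print(ctrl.close_job())"
```

```text
the job is handed in; nothing more can be done
None
```

I pressed the cap to its stop and it sprang back; the tray is now held level and still with its pocket within about 1 mm of the window centre, about 7 cm above it, and the job was handed in at 14.4 s. I last saw the ball in its pocket just after lift-off, because the gripper hid it at the end.

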